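# Switch off the UV transilluminator and raise its counterweighted cover

### The job

The UV transilluminator has to be made ready for the next gel. First switch its lamp off by pressing down the raised front half of the larger rocker switch; only then push the clear counterweighted cover up by its front edge (not by the counterweight) with the fingertips, steadily and without flinging it, past its balance point so that it stays open by itself when you take your hand away. Do not grip anything, leave the smaller switch as it is, and leave everything standing around where it is.

Things in the scene. Friction and masses are not known exactly. Their poses are not given: they have to be found in the camera images.
- transilluminator: UV transilluminator: white case 160 mm deep (x), 310 mm wide (y), top at 109 mm. Origin on the bench under its middle; x points from its front (the side with the lip) to its back, y to its left, z up. Fixed. On its top, left: dark filter glass under the clear cover, whose counterweight, a dark steel bar, hangs 50 mm behind the hinge; right: a control strip with two rockers one behind the other.
- cover (a joint): Angle of the clear counterweighted cover, rad: 0 = shut, lying flat over the filter, 1.66 = against its open stop. The front edge goes up and then back. Let go below its balance point at about 1.05 it falls shut; past it, it goes on by itself to the stop and stays. About 1 to 2 N at the front edge raises it; the hinge is damped.
- cover_edge (a point): Middle of the cover's front edge, on the axis of a 10 mm thick, 176 mm wide rolled bead that ends a 4 mm lip. Moves with the cover. Shut, it stands 108 mm in front of and 40 mm left of the instrument's origin, 121 mm above the bench, 28 mm clear of the case's front face, with free space below. The hinge axis, along the instrument's y, lies level with it and 205 mm behind.
- lamp_switch (a joint): Lamp switch, the larger black rocker (40 mm front to back x 28 mm wide), the nearer to the front of the control strip, rad: 0 = on, its front half standing up at a slant (its front end 8 mm higher than its level rear half); 0.4 = off, the front half pressed down level. It stays where it is put; pressing its front half with about 3 to 4 N moves it.
- lamp_front_half (a point): Point on the case, on the control strip, 54 mm in front of and 113 mm to the right of the origin of the instrument: where the top of the lamp switch's front half, 14 mm in front of the pivot and 6 mm behind its front end, comes to lie once it is pressed fully down, 117.5 mm above the bench.
- level_switch (a joint): Intensity switch, the smaller black rocker (22 x 16 mm), 54 mm behind the lamp switch, rad: 0 as found, 0.4 if pressed over.
- tube_rack: Green plastic tube rack, 200 x 85 x 60 mm with its small tubes, beside the instrument's left side; loose. Origin under its middle.
- bottle: Clear glass reagent bottle with a blue screw cap, 70 mm across, 136 mm high, on the left; loose. Origin under its middle.
- beaker: Clear beaker, 70 mm across, 85 mm high, on the left; loose. Origin under its middle.
- gel_tray: Clear gel-casting tray with a white comb, 130 x 110 x 30 mm, in front and to the left; loose. Origin under its middle.
- tip_box: Pipette-tip box with a blue top, 126 x 88 x 70 mm, beside the instrument's right side; loose. Origin under its middle.
- pipette: Black and white pipette lying on the bench, 240 mm long, 30 mm thick, on the right; loose. Origin under its middle.
- pot: Small white screw-top pot, 44 mm across, 58 mm high, in front and to the right; loose. Origin under its middle.
- bottle_cap: Blue bottle cap, 34 mm across, 16 mm high, lying on the instrument's control strip towards its rear; loose. Origin under its middle.

How it is judged:
By the outcome, as a careful person would: the job done as asked, in the order asked, and still so for the second after the job is handed in, with the robot touching nothing.
It also fails if it takes over 61 s, if anything falls off the work surface, if the arm or the gripper's body presses on something with over 40 N, if the wrist force passes 120 N, or if a joint passes its speed limit or range.

### The arm

A 6-joint arm with a two-finger parallel gripper is mounted at the origin on the work surface. World frame = base frame: x ahead of the robot, y to its left, z up, the work surface at z = 0. Lengths are in mm, angles in rad, forces in N, time in s.
With the tool pointing down it reaches from about 400 to 925 mm from the base axis. Payload 12.5 kg.
Tool frame: the origin (TCP) lies at the very end of the fingers, on their centre line; the grasp point (between the pads) lies 19 mm behind it; x points along the fingers, y is the direction in which the jaws open and shut, and the axes are right-handed (so a half turn about x gives the same grasp; the last joint's range is limited). The gripper opens to 95 mm and grips with 3 to 60 N. Pads are 20 mm wide; open, the fingers measure 119 mm over their backs; the gripper's body (75 mm by 180 mm) begins 59 mm behind the grasp point.
Start: joints at [1.227, 0.491, 1.559, -0, 1.092, -0.106], TCP at [147.21, 607.434, 214.661] pointing down, gripper open.
Joint ranges: [-3.1, 3.1], [-0.84, 2.19], [0.05, 2.79], [-1.13, 4.28], [0.06, 2.93], [-2.69, 2.69]. Speed limits (rad/s): [2.22, 2.22, 2.79, 3.14, 3.14, 3.14].

### API

Orientations are given as [roll, pitch, yaw] about the fixed x, y, z axes, in that order (R = Rz(yaw) Ry(pitch) Rx(roll)).
In Python, from cell import * gives the robot as it stands.
- The arm moves only by the tool step_arm, never from a script. Its argument "steps" is a list of rows, each a list of 4 numbers: the shift along the tool's x, y, z in units of 50 mm (1.0 is 50 mm), then the turn about the tool's x in units of 8 degrees (1.0 is 8 degrees). A call has 1 to 20 rows; each row shifts and turns the commanded pose from where the row before left it, along the tool's axes as they then stand; what a row does not reach is not made up. A row lasts 1/8 s, in which the tool goes at most 62.5 mm and 10.7 degrees, less where a joint would pass 70% of its speed; a pose out of reach is approached as far as the arm can. A call is refused whole if a number of a shift passes 1 or a number of a turn 1, either way. A call with a gripper value outside its range is refused whole. "jaw" is the closure, from 0 (fully open) to 1 (shut), set as the call begins (left out, the last holds). The fingers move at their own pace and stop on an object; the grip force is fixed at half the most. Time passes only in rows, so rows that do not move let the fingers close. It gives the time, the measured TCP pose, the force and the opening at its end, in the units of the state.
- state(): the state, without advancing time (a new reading comes with each control period).
- read_camera(name): name is "side" or "top" or "wrist"; returns the picture (420x560x3 uint8, red, green, blue); there is no depth.
- camera_info(name): a dict with "mtx" (3x3 intrinsics, pixels), "eye" and "attitude" of the camera in the world; the wrist camera has in their place "hand_eye" (4x4, takes a point from camera to tool coordinates, whose origin is the TCP and whose axes are the tool frame's). Camera axes: x right, y down, z forward; pixel columns grow to the right and rows downward; lengths in mm; the calibration is good to about 2 mm. A picture is of the moment at which its call begins: read the wrist's pose just before it. camera_info takes no time and is no camera call.
- job_done(): hands the job in, once; it reports no verdict.
The state is a dict: "t": time; "joints": joint angles; "qvel": joint speeds; "tau": joint torques, N m; "eef_pos": TCP position; "tcp_rot": TCP orientation; "ft_force": force on the tool from outside, world axes, zero at the start; "moment": the same for the moment, N m; "opening": opening from 0.0 (shut) to 1.0 (fully open).
Only numpy, scipy, OpenCV 4.12 (cv2) and the standard library are available. Lean on these libraries where they do the work, as an engineer would, in place of code of your own. Each camera call takes 0.05 s, during which the arm holds its last target.

## Working session

There is one attempt and no reset: what is moved stays moved. The work goes in short steps, Python scripts to look and compute and a tool call to move; the robot and the scene stay as the last step left them, time stands still between calls to the robot, and variables do not carry over. Pictures are saved under pics/ and viewed, and the job is handed in when it is done.

Besides the shell and the picture viewer there is one more tool, called after "Request:" by a JSON object that holds its "api" and its "payload". step_arm: Moves the arm, as the interface text tells. Its arguments: {"type":"object","properties":{"steps":{"type":"array","items":{"type":"array","items":{"type":"number"}}},"jaw":{"type":"number"}},"required":["steps"]}

```bash
ls; mkdir -p pics; python3 - <<'E'
from cell import *
import cv2
s=state();print({k:s[k] for k in('t','eef_pos','tcp_rot','ft_force','opening')})
for n in('side','top','wrist'):
    im=read_camera(n);cv2.imwrite(f'pics/{n}0.png',im[:,:,::-1]);print(n,camera_info(n))
E
```

```text
pics
{'t': 0.0, 'eef_pos': array([147.11610474, 607.18548086, 214.0796591 ]), 'tcp_rot': array([-1.66903865,  1.56970548, -1.90681352]), 'ft_force': array([-1.01168606, -0.93288387, -0.31922056]), 'opening': 1.00210583387501}
side {'mtx': array([[460.03842289,   0.        , 283.38464913],
       [  0.        , 460.03842289, 212.13852561],
       [  0.        ,   0.        ,   1.        ]]), 'eye': array([ 436.37965729, -899.45124263,  741.07030074]), 'attitude': array([-2.15712039,  0.01558382, -0.20432462])}
top {'mtx': array([[490.7983534 ,   0.        , 280.61320768],
       [  0.        , 490.7983534 , 212.70406654],
       [  0.        ,   0.        ,   1.        ]]), 'eye': array([ 558.43184886,   43.51561315, 1385.67919344]), 'attitude': array([-3.09105865, -0.01722372, -1.56915257])}
wrist {'mtx': array([[347.71154316,   0.        , 283.43697803],
       [  0.        , 347.71154316, 208.86997611],
       [  0.        ,   0.        ,   1.        ]]), 'hand_eye': array([[-1.89092540e-04, -2.49989213e-01,  9.68248603e-01,
        -1.70407626e+02],
       [ 9.99999972e-01, -1.86255087e-04,  1.47204728e-04,
         6.26810892e-01],
       [ 1.43541634e-04,  9.68248604e-01,  2.49989241e-01,
        -6.94082227e+01],
       [ 0.00000000e+00,  0.00000000e+00,  0.00000000e+00,
         1.00000000e+00]])}
```

View pics/top0.png

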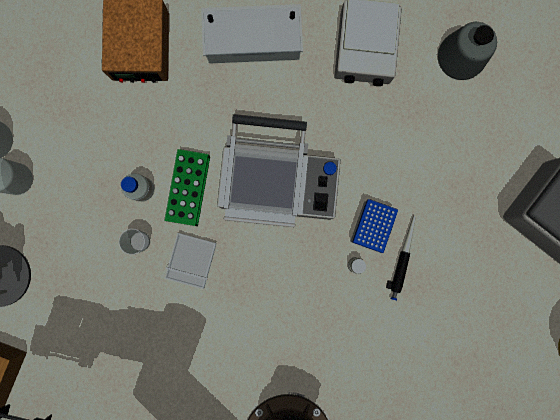

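View pics/side0.png

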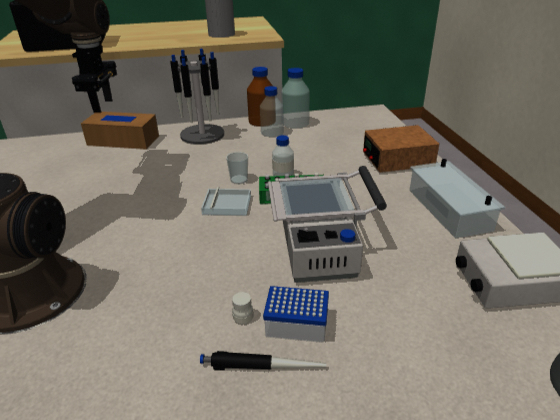

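View pics/wrist0.png

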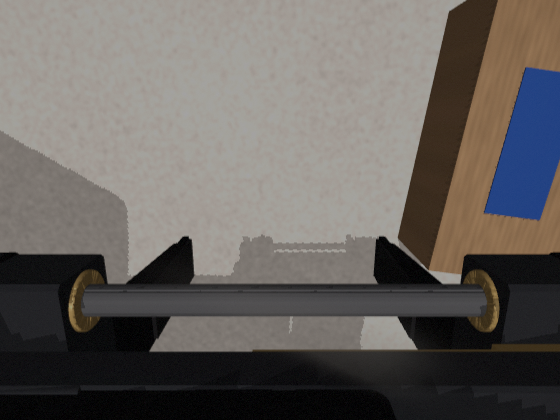

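```bash
cat > h.py <<'E'
import numpy as np,cv2
from scipy.spatial.transform import Rotation as Ro
from cell import *
def ray(n,u,v):
    c=camera_info(n);R=Ro.from_euler('xyz',c['attitude']).as_matrix()
    return np.array(c['eye']),R@np.linalg.inv(c['mtx'])@[u,v,1.]
def onz(n,u,v,z):
    e,d=ray(n,u,v);return e+d*(z-e[2])/d[2]
def proj(n,P):
    c=camera_info(n);R=Ro.from_euler('xyz',c['attitude']).as_matrix()
    q=c['mtx']@(R.T@(np.array(P)-c['eye']));return q[:2]/q[2]
E
python3 - <<'E'
from h import *
print(Ro.from_euler('xyz',state()['tcp_rot']).as_matrix().round(3))
im=cv2.imread('pics/top0.png')[100:235,160:350];cv2.imwrite('pics/topc.png',cv2.resize(im,None,fx=4,fy=4,interpolation=cv2.INTER_CUBIC))
im=cv2.imread('pics/side0.png')[140:290,240:400];cv2.imwrite('pics/sidec.png',cv2.resize(im,None,fx=4,fy=4,interpolation=cv2.INTER_CUBIC))
E
```

```text
[[-0.     0.236  0.972]
 [-0.001  0.972 -0.236]
 [-1.    -0.001 -0.   ]]
```

View pics/topc.png

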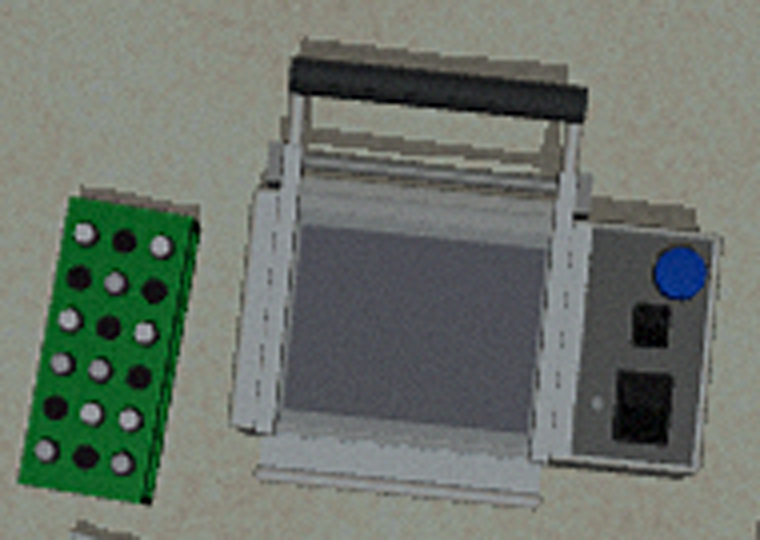

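View pics/sidec.png

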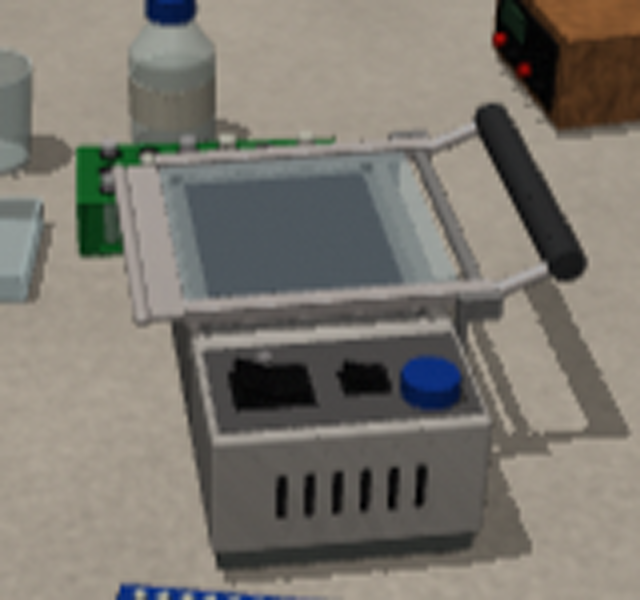

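```bash
python3 - <<'E'
from h import *
g=lambda u,v,z:onz('top',160+(u+.5)/4-.5,100+(v+.5)/4-.5,z)
L=g(258,474,121);Rr=g(541,501,121)
print('bead',L.round(1),Rr.round(1),np.linalg.norm(L-Rr))
d=(L-Rr)/np.linalg.norm(L-Rr);y=np.arctan2(-d[0],d[1]);print('yaw',y)
cf=g(697,472,109);cb=g(720,233,109);e=cb-cf;print('case',cf.round(1),cb.round(1),np.linalg.norm(e),np.arctan2(e[1],e[0]))
ca=np.arctan2(*(lambda q:(-q[0],q[1]))(g(290,75,121)-g(587,102,121)));print('cw yaw',ca)
sw=g(643,408,116);print('sw',sw.round(1))
for Y in (y,(y+ca+np.arctan2(e[1],e[0]))/3):
  M=np.array([[np.cos(Y),-np.sin(Y)],[np.sin(Y),np.cos(Y)]])
  o1=(L+Rr)[:2]/2-M@[-108,40]; o2=cf[:2]-M@[-80,-155]; o3=cb[:2]-M@[80,-155]; o4=sw[:2]-M@[-40,-113]
  print(Y,o1,o2,o3,o4)
  o=np.mean([o1,o2,o3,o4],0)
  for nm,p,z in(('lampfront',[-54,-113],117.5),('edge',[-108,40],121),('lampback',[-20,-113],114),('edgeL',[-108,128],121),('edgeR',[-108,-48],121)):
    P=np.r_[o+M@p,z];print(nm,P.round(1),proj('side',P).round(1),'crop',(4*(proj('side',P)-[240,140])).round())
E
```

```text
bead [608.1 167.2 121. ] [591.1 -15.  121. ] 183.0156304695216
yaw -0.09298940052814585
case [ 610.5 -117.3  109. ] [ 767.6 -133.1  109. ] 157.80081778553918 -0.09984655994277487
cw yaw -0.0859304966278821
sw [651.8 -81.5 116. ]
-0.09298940052814585 [703.42649396  26.26182073] [704.59193391  29.55760603] [702.29808427  28.68477459] [702.08535516  27.30894878]
lampfront [638.8 -79.5 117.5] [301.7 235. ] crop [247. 380.]
edge [599.3  77.8 121. ] [271.9 200. ] crop [128. 240.]
lampback [672.7 -82.7 114. ] [316.4 235. ] crop [305. 380.]
edgeL [607.5 165.4 121. ] [269.  182.8] crop [116. 171.]
edgeR [591.1  -9.8 121. ] [275.3 219.5] crop [141. 318.]
-0.09292215236626761 [703.42984642  26.26880249] [704.58205482  29.56393018] [702.28720643  28.68038549] [702.07803861  27.31233245]
lampfront [638.8 -79.5 117.5] [301.7 235. ] crop [247. 380.]
edge [599.3  77.8 121. ] [271.9 200. ] crop [128. 240.]
lampback [672.7 -82.7 114. ] [316.4 235. ] crop [305. 380.]
edgeL [607.4 165.4 121. ] [269.  182.8] crop [116. 171.]
edgeR [591.1  -9.8 121. ] [275.3 219.5] crop [141. 318.]
```

Request:
{"api": "step_arm", "payload": {"steps": [[0, 0, 0, -1], [0, -0.8, 0.69, 0], [0, -0.8, 0.69, 0], [0, -0.8, 0.69, 0], [0, -0.8, 0.69, 0], [0, -0.8, 0.69, 0], [0, -0.8, 0.69, 0], [0, -0.8, 0.69, 0], [0, -0.8, 0.69, 0], [0, -0.8, 0.69, 0], [0, -0.8, 0.69, 0], [0, -0.8, 0.69, 0], [0, -0.8, 0.69, 0], [0, -0.8, 0.69, 0], [0, -0.8, 0.69, 0], [0, -0.8, 0.69, 0], [0, -0.6, 0.5, 0], [0, 0, 0, 0], [0, 0, 0, 0]], "jaw": 1}}

```text
t: 2.52
eef_pos: [624.8, -72.2, 214.3]
tcp_rot: [2.769, 1.57, 2.671]
ft_force: [-1.0, 0.2, 0.1]
opening: 0.004
```

Request:
{"api": "step_arm", "payload": {"steps": [[0, -0.12, 0.29, 0], [0.5, 0, 0, 0], [0.6, 0, 0, 0], [0, 0, 0, 0]]}}

```text
t: 3.02
eef_pos: [637.9, -78.7, 158.2]
tcp_rot: [2.964, 1.567, 2.867]
ft_force: [-0.5, 0.0, 1.7]
opening: 0.006
```

```bash
python3 - <<'E'
from h import *
s=state();print(s['t'],s['eef_pos'],s['ft_force'],Ro.from_euler('xyz',s['tcp_rot']).as_matrix().round(3))
im=read_camera('wrist');cv2.imwrite('pics/w1.png',im[:,:,::-1])
a=read_camera('side')[:,:,::-1][140:290,240:400];cv2.imwrite('pics/s1.png',cv2.resize(a,None,fx=4,fy=4,interpolation=cv2.INTER_CUBIC))
print(proj('side',s['eef_pos'])*4-[960,560])
E
```

```text
3.025 [637.87339423 -78.68569863 158.18184309] [-0.5455097   0.01373532  1.73071446] [[-0.004  0.097  0.995]
 [ 0.001  0.995 -0.097]
 [-1.     0.001 -0.004]]
[245.01829744 320.43310502]
```

View pics/w1.png

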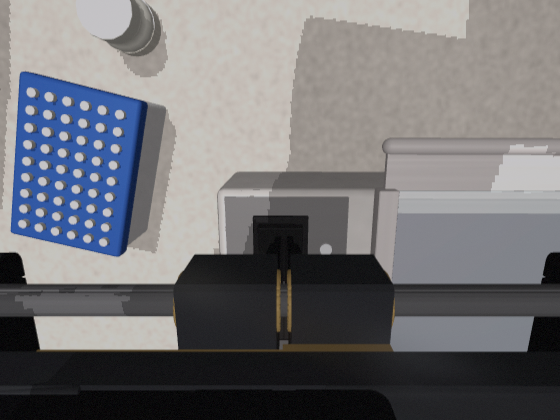

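View pics/s1.png

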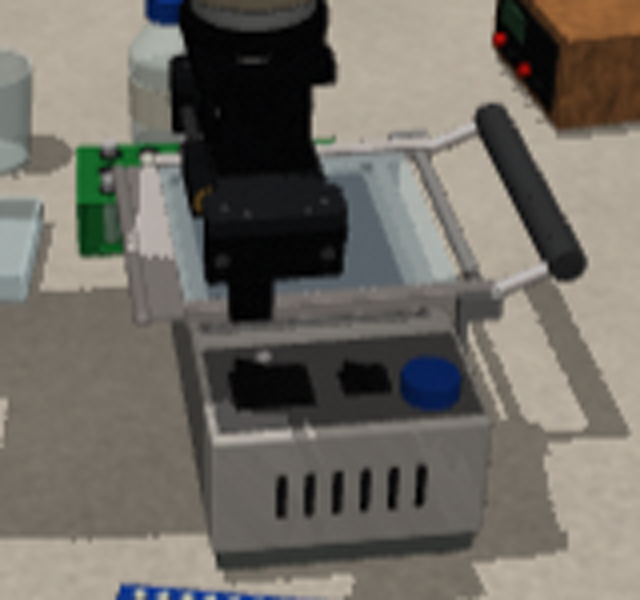

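Request:
{"api": "step_arm", "payload": {"steps": [[0.3, 0, 0.02, 0], [0.2, -0.01, 0, 0], [0.08, 0, 0, 0], [0.08, 0, 0, 0], [0.08, 0, 0, 0], [0, 0, 0, 0]]}}

```text
t: 3.88
eef_pos: [640.1, -80.7, 122.5]
tcp_rot: [2.364, 1.571, 2.266]
ft_force: [-0.9, -0.5, 0.4]
opening: 0.005
```

Request:
{"api": "step_arm", "payload": {"steps": [[0.05, 0, 0, 0], [0.05, 0, 0, 0], [0, 0, 0, 0]]}}

```text
t: 4.25
eef_pos: [640.3, -80.7, 117.8]
tcp_rot: [0.086, 1.57, -0.012]
ft_force: [-1.4, 0.7, 4.2]
opening: 0.005
```

Request:
{"api": "step_arm", "payload": {"steps": [[0.03, 0, 0, 0], [0.03, 0, 0, 0], [0, 0, 0, 0]]}}

```text
t: 4.62
eef_pos: [640.4, -80.7, 117.5]
tcp_rot: [-0.129, 1.569, -0.227]
ft_force: [-10.5, 2.2, 28.3]
opening: 0.007
```

Request:
{"api": "step_arm", "payload": {"steps": [[-0.5, 0, 0, 0], [-0.7, 0, 0, 0], [-0.5, 0, 0, 0], [0, 0.4, -0.6, 0], [0, 0.8, -0.6, 0], [0, 0.9, -0.6, 0], [0, 0.9, -0.3, 0], [0, 0, 0, 0]]}}

```text
t: 5.62
eef_pos: [549.7, 81.4, 199.8]
tcp_rot: [0.734, 1.57, 0.639]
ft_force: [0.8, -0.2, 0.3]
opening: 0.002
```

```bash
python3 - <<'E'
from h import *
s=state();print(s['t'],s['eef_pos'],s['ft_force'],Ro.from_euler('xyz',s['tcp_rot']).as_matrix().round(3))
im=read_camera('wrist');cv2.imwrite('pics/w2.png',im[:,:,::-1])
a=read_camera('side')[:,:,::-1][140:290,240:400];cv2.imwrite('pics/s2.png',cv2.resize(a,None,fx=4,fy=4,interpolation=cv2.INTER_CUBIC))
E
```

```text
5.625 [549.72358021  81.36903392 199.75418021] [ 0.84406571 -0.18027896  0.28860159] [[ 0.001  0.095  0.996]
 [ 0.     0.996 -0.095]
 [-1.     0.     0.001]]
```

View pics/w2.png

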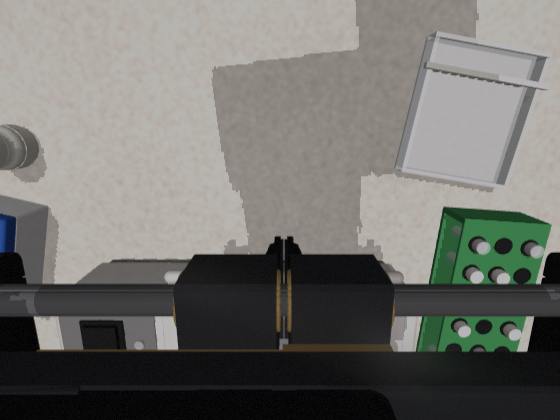

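View pics/s2.png

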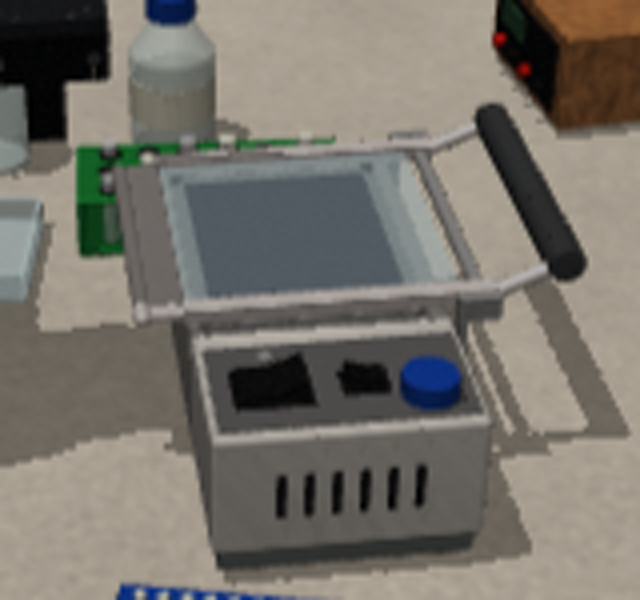

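Request:
{"api": "step_arm", "payload": {"steps": [[0.6, 0, 0, 0], [0.6, 0, 0, 0], [0.56, 0, 0, 0], [0, 0, 0.3, 0], [0, 0, 0.2, 0], [0, 0, 0.06, 0], [0, 0, 0, 0]]}}

```text
t: 6.6
eef_pos: [578.6, 76.0, 112.3]
tcp_rot: [0.219, 1.57, 0.121]
ft_force: [-0.3, 0.0, -0.0]
opening: 0.005
```

Request:
{"api": "step_arm", "payload": {"steps": [[0, 0, 0.06, 0], [0, 0, 0.04, 0], [0, 0, 0, 0]]}}

```text
t: 6.98
eef_pos: [581.6, 75.9, 111.8]
tcp_rot: [-3.093, 1.567, 3.092]
ft_force: [-8.2, -0.2, 5.6]
opening: 0.003
```

```bash
python3 - <<'E'
from h import *
a=read_camera('side')[:,:,::-1][120:270,180:340];cv2.imwrite('pics/s3.png',cv2.resize(a,None,fx=5,fy=4,interpolation=cv2.INTER_CUBIC))
s=state();print(s['ft_force'],s['moment'],s['eef_pos'])
E
```

```text
[-8.16039882  0.44174631  5.86801608] [0.09213037 1.45018483 0.01307055] [581.55115383  75.88806144 111.82162912]
```

View pics/s3.png

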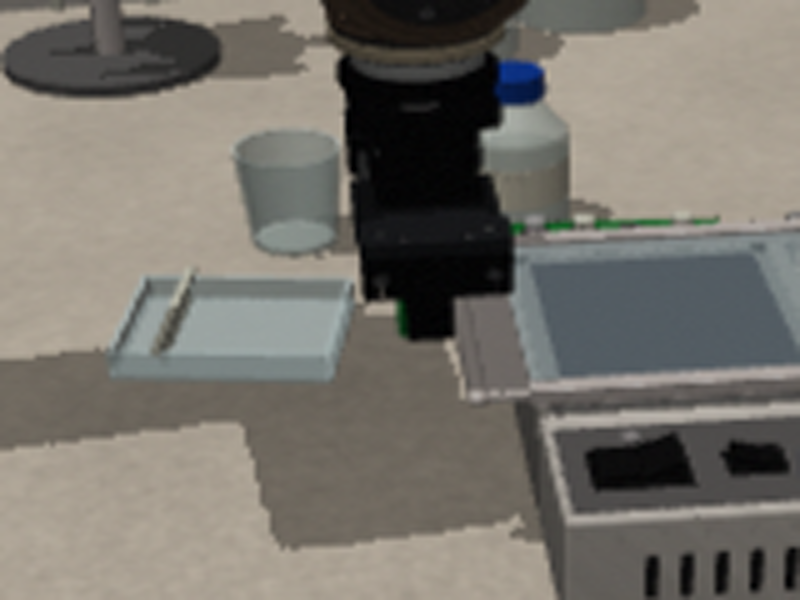

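Request:
{"api": "step_arm", "payload": {"steps": [[-0.05, 0, 0, 0], [-0.08, 0, 0.005, 0], [-0.08, 0, 0.01, 0], [-0.08, 0, 0.01, 0], [0, 0, 0, 0]]}}

```text
t: 7.65
eef_pos: [582.0, 75.8, 125.6]
tcp_rot: [-3.08, 1.565, 3.106]
ft_force: [-9.1, 1.2, -0.8]
opening: 0.003
```

```bash
python3 - <<'E'
from h import *
a=read_camera('side')[:,:,::-1][120:270,180:340];cv2.imwrite('pics/s4.png',cv2.resize(a,None,fx=5,fy=4,interpolation=cv2.INTER_CUBIC))
s=state();print(s['ft_force'],s['moment'],s['eef_pos'])
E
```

```text
[-9.6556058   0.80508236 -0.70335722] [0.17395649 1.650299   0.04166555] [582.01121485  75.84625877 125.52185725]
```

View pics/s4.png

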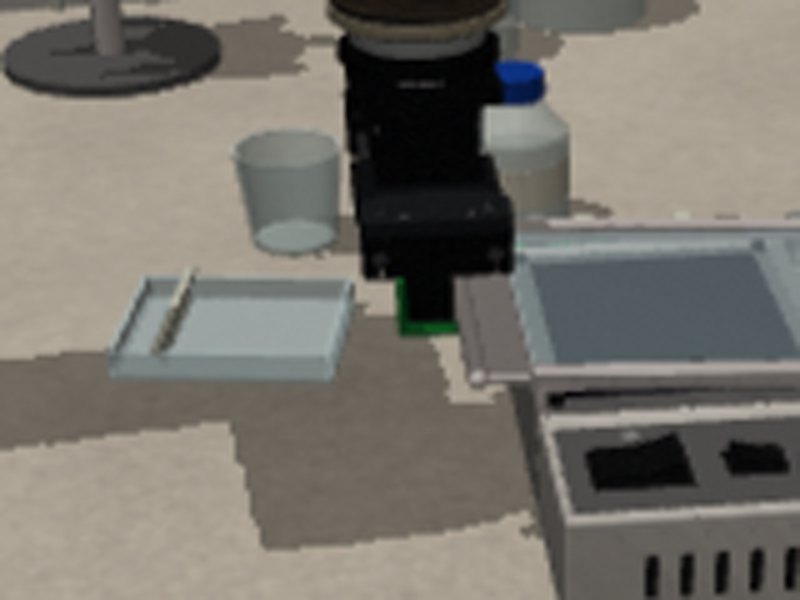

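Request:
{"api": "step_arm", "payload": {"steps": [[-0.12, 0, 0.01, 0], [-0.12, 0, 0.014, 0], [-0.12, 0, 0.017, 0], [-0.12, 0, 0.021, 0], [-0.12, 0, 0.024, 0], [-0.12, 0, 0.028, 0], [-0.12, 0, 0.032, 0], [-0.118, 0, 0.036, 0], [-0.117, 0, 0.04, 0], [-0.115, 0, 0.044, 0]]}}

```text
t: 8.95
eef_pos: [594.6, 74.6, 185.2]
tcp_rot: [-3.075, 1.563, 3.111]
ft_force: [-14.8, 0.5, 5.1]
opening: 0.005
```

```bash
python3 - <<'E'
from h import *
a=read_camera('side')[:,:,::-1][60:270,180:400];cv2.imwrite('pics/s5.png',cv2.resize(a,None,fx=3,fy=2.8,interpolation=cv2.INTER_CUBIC))
s=state();print(s['t'],s['ft_force'],s['moment'],s['eef_pos'])
E
```

```text
9.0 [-15.71933115   0.95564506   6.29076645] [0.20689923 2.8520676  0.06385024] [594.9152215   74.57073268 186.00985035]
```

View pics/s5.png

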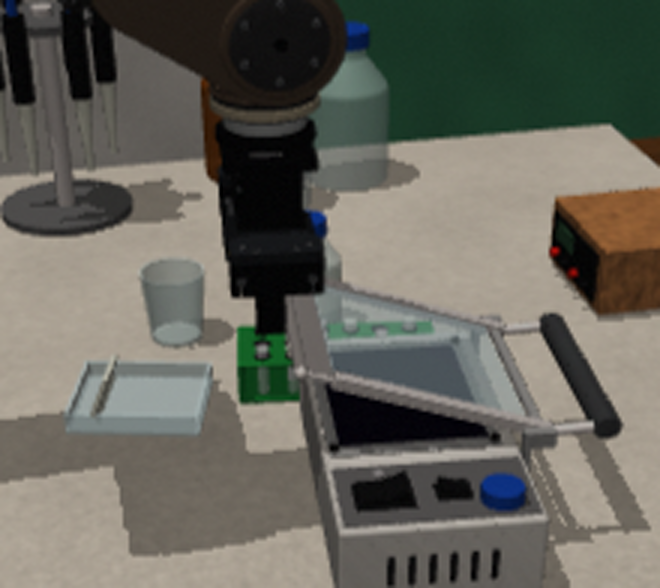

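Request:
{"api": "step_arm", "payload": {"steps": [[-0.113, 0, 0.041, 0], [-0.112, 0, 0.045, 0], [-0.11, 0, 0.048, 0], [-0.108, 0, 0.052, 0], [-0.106, 0, 0.056, 0], [-0.104, 0, 0.061, 0], [-0.102, 0, 0.065, 0], [-0.1, 0, 0.068, 0], [-0.098, 0, 0.071, 0], [-0.096, 0, 0.074, 0]]}}

```text
t: 10.25
eef_pos: [623.6, 71.7, 239.0]
tcp_rot: [-3.073, 1.564, 3.113]
ft_force: [-18.2, 0.7, 13.2]
opening: 0.002
```

```bash
python3 - <<'E'
from h import *
a=read_camera('side')[:,:,::-1][60:270,180:400];cv2.imwrite('pics/s6.png',cv2.resize(a,None,fx=3,fy=2.8,interpolation=cv2.INTER_CUBIC))
s=state();print(s['t'],s['ft_force'],s['moment'],s['eef_pos'])
E
```

```text
10.3 [-19.5087483    1.10116787  14.70348984] [0.11179365 3.43919921 0.0041053 ] [624.15466623  71.63899856 239.67556782]
```

View pics/s6.png

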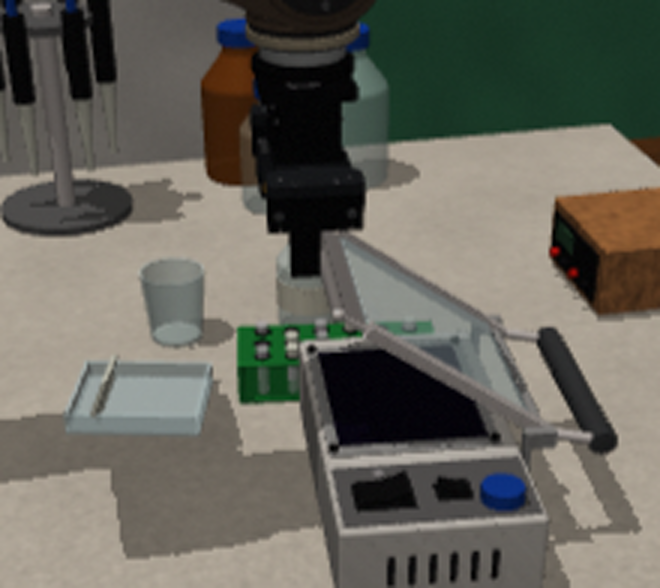

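Request:
{"api": "step_arm", "payload": {"steps": [[-0.103, 0, 0.068, 0], [-0.1, 0, 0.071, 0], [-0.093, 0, 0.08, 0], [-0.09, 0, 0.083, 0], [-0.087, 0, 0.085, 0], [-0.085, 0, 0.088, 0], [-0.082, 0, 0.09, 0], [-0.079, 0, 0.093, 0], [-0.077, 0, 0.095, 0], [-0.074, 0, 0.097, 0]]}}

```text
t: 11.55
eef_pos: [669.3, 67.1, 281.6]
tcp_rot: [1.343, 1.571, 1.245]
ft_force: [-0.6, 0.9, -0.6]
opening: 0.005
```

```bash
python3 - <<'E'
from h import *
a=read_camera('side')[:,:,::-1][20:270,180:400];cv2.imwrite('pics/s7.png',cv2.resize(a,None,fx=3,fy=2.4,interpolation=cv2.INTER_CUBIC))
s=state();print(s['t'],s['ft_force'],s['moment'],s['eef_pos'])
E
```

```text
11.6 [-0.23739071  0.10349287 -0.56129064] [-0.00952374  0.0356646   0.02338198] [669.8667305   67.04623574 282.08776756]
```

View pics/s7.png

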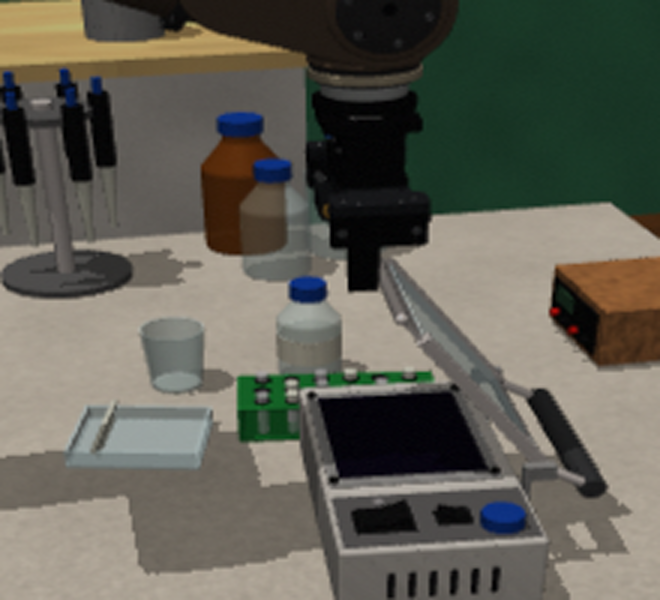

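Request:
{"api": "step_arm", "payload": {"steps": [[-0.06, 0, 0.107, 0], [-0.058, 0, 0.107, 0], [-0.055, 0, 0.108, 0], [-0.05, 0, 0.11, 0], [-0.045, 0, 0.111, 0], [-0.04, 0, 0.112, 0], [-0.04, 0, 0.114, 0], [-0.04, 0, 0.114, 0]]}}

```text
t: 12.6
eef_pos: [713.2, 62.8, 301.0]
tcp_rot: [2.243, 1.571, 2.145]
ft_force: [-0.1, 0.2, 0.5]
opening: 0.003
```

```bash
python3 - <<'E'
from h import *
a=read_camera('side')[:,:,::-1][20:270,180:400];cv2.imwrite('pics/s8.png',cv2.resize(a,None,fx=3,fy=2.4,interpolation=cv2.INTER_CUBIC))
s=state();print(s['t'],s['ft_force'],s['moment'],s['eef_pos'])
E
```

```text
12.65 [-0.38032553 -0.7402836  -0.38936272] [ 0.03190801  0.05200705 -0.00585383] [713.70293483  62.72017249 301.18790092]
```

View pics/s8.png

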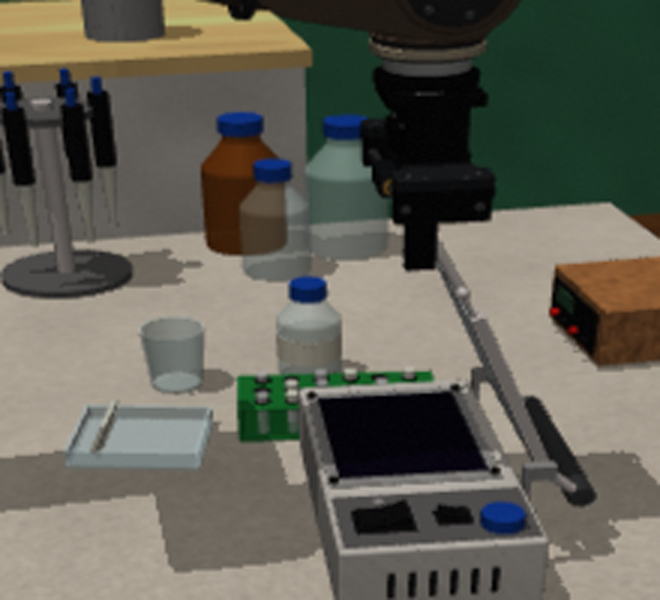

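Request:
{"api": "step_arm", "payload": {"steps": [[-0.03, 0, 0.1, 0], [-0.03, 0, 0.1, 0], [-0.02, 0, 0.1, 0], [-0.02, 0, 0.1, 0], [0, 0, 0, 0], [0, 0, 0, 0], [0, 0, 0, 0], [0, 0, 0, 0]]}}

```text
t: 13.65
eef_pos: [732.6, 60.9, 306.1]
tcp_rot: [0.587, 1.571, 0.489]
ft_force: [-0.6, 0.1, -0.4]
opening: 0.003
```

```bash
python3 - <<'E'
from h import *
a=read_camera('side')[:,:,::-1][20:270,180:400];cv2.imwrite('pics/s9.png',cv2.resize(a,None,fx=3,fy=2.4,interpolation=cv2.INTER_CUBIC))
s=state();print(s['t'],s['ft_force'],s['moment'],s['eef_pos'])
E
```

```text
13.7 [-0.13816157 -0.38978087 -0.39899419] [ 0.01785203 -0.0039205  -0.04765724] [732.64724849  60.91425291 306.0540111 ]
```

View pics/s9.png

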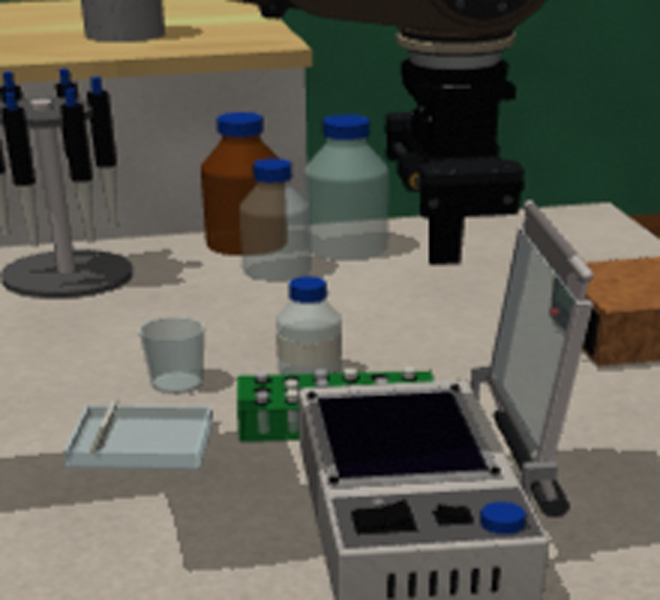

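The cover swung on by itself and is standing against its open stop. I'll back the arm off and check again.

Request:
{"api": "step_arm", "payload": {"steps": [[0, 0, -0.4, 0], [0, 0, -0.8, 0], [0, 0, -0.8, 0], [0, 0, -0.8, 0], [0, 0, -0.5, 0], [0, 0, 0, 0], [0, 0, 0, 0], [0, 0, 0, 0]]}}

```text
t: 14.7
eef_pos: [569.3, 76.9, 305.6]
tcp_rot: [2.905, 1.571, 2.807]
ft_force: [0.4, 0.1, -0.3]
opening: 0.002
```

```bash
python3 - <<'E'
from h import *
a=read_camera('side')[:,:,::-1];b=read_camera('top')[:,:,::-1]
cv2.imwrite('pics/s10.png',cv2.resize(a[60:360,180:400],None,fx=2.5,fy=2,interpolation=cv2.INTER_CUBIC));cv2.imwrite('pics/t10.png',b)
s=state();print(s['t'],s['ft_force'],s['eef_pos'])
E
```

```text
14.8 [0.4904143  0.44090366 0.18838257] [569.04334556  76.93749933 305.5692345 ]
```

View pics/s10.png

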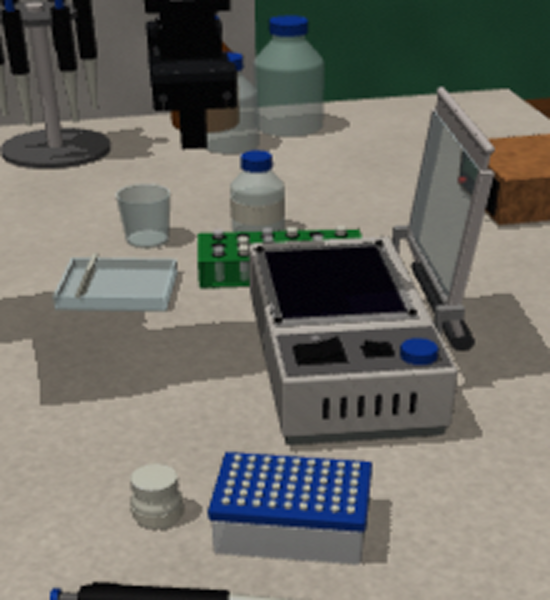

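View pics/t10.png

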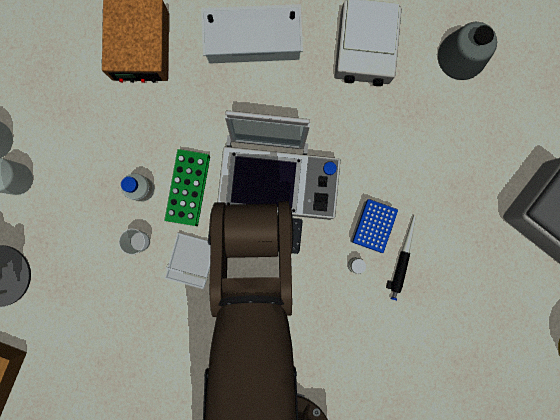

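```bash
python3 -c "
from cell import *
print(job_done())"
```

```text
the job is handed in; nothing more can be done
None
```

The lamp switch is off and the cover stands open by itself. I handed the job in at about 14.8 s of the 61 s allowed.

- **Lamp switch:** I pressed the front half of the larger rocker down with the closed fingertips until it stopped at 117.5 mm, at about 28 N. The side view afterwards shows the front half level and the rear half raised.
- **Cover:** I raised it only by its front bead, steadily, with the fingertips. Since the tool could only point down, the first part of the lift relied on friction against the bead. Mid-lift, the push had built up to about 24 N towards the hinge, so I eased it off; it was near zero past the balance point. At about 1.2 rad or a little beyond, the cover went on by itself to the open stop.
- **Last checks:** After I backed the fingers off about 16 cm, the cover was still open. The force reading was about zero, so the robot was touching nothing. In the side and top views the smaller switch and everything standing around look unmoved.
- **Limits of the checks:** I judged the switch and cover positions from the pictures, since there is no direct reading of either angle. No check failed or disagreed.

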